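Shut a sprouting tray in the blackout hood

ROBOT

A 7-joint arm with a two-finger parallel gripper is mounted at the origin on the work surface. World frame = base frame: x ahead of the robot, y to its left, z up, the work surface at z = 0. Lengths are in m, angles in rad, forces in N, time in s.
With the tool pointing down it reaches from about 0.4 to 0.875 m from the base axis. Payload 19.3 kg.
Tool frame: the origin (TCP) lies midway between the tips of the shut fingers; the grasp point (between the pads) lies 19 mm behind it (bot.grip_point_offset is the distance from the TCP to the grasp point, in m); z points along the fingers, y is the direction in which the jaws open and shut (so a half turn about z gives the same grasp; the last joint's range is limited). The gripper opens to 85 mm and grips with 20 to 120 N. Pads are 22 mm wide; open, the fingers measure 114 mm over their backs; the gripper's body (76 mm by 85 mm) begins 54 mm behind the grasp point. The pads swing forward as they close: fully open they stand 13 mm farther back than shut.
Start: joints at [1.17, 0.521, -0.036, 1.599, 0.021, 1.021, -0.113], TCP at [0.203, -0.591, 0.231] pointing down, gripper open.
Joint ranges: [-2.91, 2.91], [-0.3, 2.13], [-1.5, 1.42], [0.17, 2.43], [-1.26, 4.41], [0.16, 1.93], [-2.52, 2.52]. Speed limits (rad/s): [1.89, 1.89, 2.39, 2.39, 3.01, 3.01, 3.01].

INTERFACE

Orientations are given as [roll, pitch, yaw] about the fixed x, y, z axes, in that order (R = Rz(yaw) Ry(pitch) Rx(roll)).
In Python, from workcell import bot, viewer, workorder gives the robot as it stands.
- The arm moves only by the tool move_arm, never from a script. Its argument "plan" is a list of rows, each a list of 6 numbers: the shift along the tool's x, y, z scaled (see below), then the turn, a rotation vector about the tool's x, y, z scaled (see below). A call has 1 to 5 rows; each row shifts and turns the commanded pose from where the row before left it, along the tool's axes as they then stand; what a row does not reach is not made up. The controller multiplies each number of a shift by 0.025 m and each number of a turn by pi rad. A row lasts 1/10 s, in which the tool goes at most 50 mm and 8.59 degrees, less where a joint would pass 70% of its speed; a pose out of reach is approached as far as the arm can. A call with a number of a shift or a turn outside -1 to 1 is refused whole. A call with a gripper value outside its range is refused whole. "claw" is the closure, from -1 (fully open) to 1 (shut), so that 0 is half open, set as the call begins (left out, the last holds). The fingers move at their own pace and stop on an object; "force" is the grip in N (left out, the last holds). Time passes only in rows, so rows that do not move let the fingers close. It gives the time, the measured TCP pose, the force and the opening at its end, in the units of the state.
- bot.observe(): the state, without advancing time (a new reading comes with each control period).
- viewer.grab_frame(name): name is "scene" or "top" or "wrist"; returns the picture (420x560x3 uint8, red, green, blue); there is no depth.
- viewer.camera_info(name): a dict with "K" (3x3 intrinsics, pixels), "R" (3x3) and "t" (3): a world point X has camera coordinates R X + t. Camera axes: x right, y down, z forward; pixel columns grow to the right and rows downward; lengths in m; the calibration is good to about 2 mm. The wrist camera is an equidistant fisheye: a pixel r from the principal point sees the ray r / f radians off the axis. A picture is of the moment at which its call begins: read the wrist's pose just before it. camera_info takes no time and is no camera call; for the wrist camera it gives the pose at the moment of the call.
- workorder.job_done(): hands the job in, once; it reports no verdict.
The state is a dict: "clock": time; "qpos": joint angles; "qd": joint speeds; "joint_efforts": joint torques, N m; "position": TCP position; "tool_rot": TCP orientation; "force": force on the tool from outside, world axes, zero at the start; "moment": the same for the moment, N m; "grip_width": finger opening in m.
Only numpy, scipy, OpenCV 4.12 (cv2) and the standard library are available. Lean on these libraries where they do the work, as an engineer would, in place of code of your own. Each camera call takes 0.05 s, during which the arm holds its last target.

TASK

Put the sprouting tray into its dark phase. With the fingertips, first push the tray that sticks out of the low grey hood fully home against the hood's back wall, then push the hood's side-hinged door fully shut behind it. Only push: do not pick up or tip the tray, and leave the jar, the cup and the bottle where they stand.

Things in the scene. Friction and masses are not known exactly. Their poses are not given: they have to be found in the camera images.
- hood: Low grey metal hood fixed to the bench, 212 mm deep (x), 208 wide (y), 75 high; 8 mm side and back walls, 4 mm roof, no floor (things in it stand on the bench). Origin: centre of its underside. Open mouth (192 mm wide, 71 high) at own x = -106 mm, towards the robot, turned by up to 17 degrees; inside of the back wall at own x = +98 mm.
- tray: Loose black tray of green sprouts, 202 mm long (x), 180 wide (y), 46 high (sprouts to 56), about 0.4 to 0.85 kg, on the bench partly inside the hood; slides at a push of 2 to 8 N. Origin: centre of its underside; own x points into the hood. 6 mm play each side. Fully home its origin is at x = -3 mm in the hood's frame, its front wall 2 mm inside the plane of the mouth.
- tray_front (a point): Middle of the tray's front wall, outer face, 23 mm above the tray's underside: where to push.
- door (a joint): Door angle in rad: 0 = shut over the mouth, grows as it swings out towards the robot and round to the hood's left (+y); starts 1.65 to 2.2, limit 2.4. Flat upright grey panel 206 mm wide, 8 thick, 3.5 to 73.5 mm above the bench; no handle, only a flat dark disc near its free edge. A stiff hinge (about 0.12 N m) keeps it where it is left; no latch or spring.
- door_hinge (a point): Point on the door's vertical hinge line, at bench level: the hood's front left corner (hood frame x = -106, y = +104 mm). The inner face of the door passes through this line.
- door_outer (a point): Point on the outer face of the door (the face seen from the robot when shut), 150 mm from the hinge line and 40 mm above the bench; moves with the door. Its own -x axis is the outward normal of that face, its own -y axis points from the hinge to the free edge.
- seed_jar: Bystander: jar 60 mm in diameter, 100 mm high, to the right of the hood's mouth. Origin: centre of its underside. Leave alone.
- cup: Bystander: white cup 72 mm across, 80 mm high, to the left of the hood. Origin: centre of its underside. Leave alone.
- bottle: Bystander: white bottle 60 mm in diameter, 170 mm high, to the right of the hood. Origin: centre of its underside. Leave alone.

How it is judged:
By the outcome, as a careful person would: the job done as asked, in the order asked, and still so for the second after the job is handed in, with the robot touching nothing.
It also fails if it takes over 58 s, if anything falls off the work surface, if the arm or the gripper's body presses on something with over 40 N, if the wrist force passes 120 N, or if a joint passes its speed limit or range.

## Working session

There is one attempt and no reset: what is moved stays moved. The work goes in short steps, Python scripts to look and compute and a tool call to move; the robot and the scene stay as the last step left them, time stands still between calls to the robot, and variables do not carry over. Pictures are saved under pics/ and viewed, and the job is handed in when it is done.

Besides the shell and the picture viewer there is one more tool, called after "Request:" by a JSON object that holds its "method" and its "body", one argument or row to a line. move_arm: Moves the arm, as the interface text tells. Shifts and turns lie within -1 to 1; 1 stands for 0.025 m of shift or pi rad of turn. Its arguments: {"type":"object","properties":{"plan":{"type":"array","items":{"type":"array","items":{"type":"number"}}},"claw":{"type":"number"},"force":{"type":"number"}},"required":["plan"]}

```bash
ls; mkdir -p pics; python3 - <<'E'
from workcell import bot, viewer
import cv2
print(bot.observe())
for n in ("scene","top"):
    im=viewer.grab_frame(n); cv2.imwrite(f"pics/{n}0.png",im[:,:,::-1]); print(n,viewer.camera_info(n))
E
```

```text
pics
{'clock': 0.0, 'qpos': array([ 1.16979443,  0.52199725, -0.03636207,  1.59999134,  0.02123068,
        1.02107639, -0.11276915]), 'qd': array([-0.0001962 ,  0.00079134, -0.0012144 , -0.00022222, -0.00129608,
        0.00066274,  0.0008389 ]), 'joint_efforts': array([ 1.02421258e-03, -9.27103472e+01,  1.97928675e+00, -3.69930947e+01,
        1.76175381e-02,  8.13281484e-03,  4.65598521e-05]), 'position': array([ 0.20287377, -0.59081681,  0.23074176]), 'tool_rot': array([-3.14050971e+00,  8.51815238e-05,  3.30868628e-01]), 'force': array([0.77910061, 0.92358691, 0.20023188]), 'moment': array([ 0.02909492, -0.02655562, -0.03843753]), 'grip_width': 0.08551496652780705}
scene {'K': array([[545.18911784,   0.        , 283.0386251 ],
       [  0.        , 545.18911784, 208.19969297],
       [  0.        ,   0.        ,   1.        ]]), 'R': array([[-0.06140918,  0.99797222, -0.01674403],
       [ 0.70642473,  0.03160565, -0.70708216],
       [-0.70511915, -0.05524973, -0.70693314]]), 't': array([ 0.07548293, -0.35896993,  1.68129556])}
top {'K': array([[469.45965073,   0.        , 277.03884782],
       [  0.        , 469.45965073, 208.74209063],
       [  0.        ,   0.        ,   1.        ]]), 'R': array([[-0.00220902, -0.99975444,  0.02204968],
       [-0.99898782,  0.00121562, -0.04496518],
       [ 0.04492733, -0.02212669, -0.99874518]]), 't': array([-0.05065915,  0.58974895,  0.90065694])}
```

View pics/scene0.png

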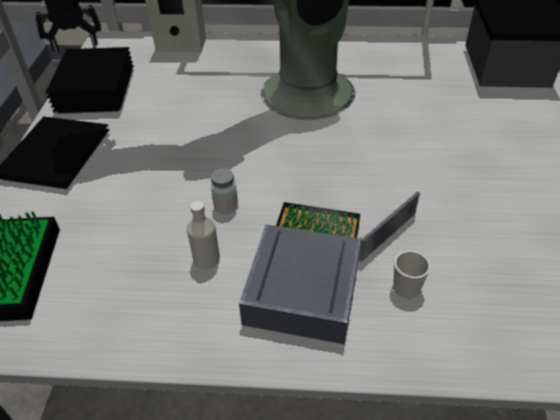

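View pics/top0.png

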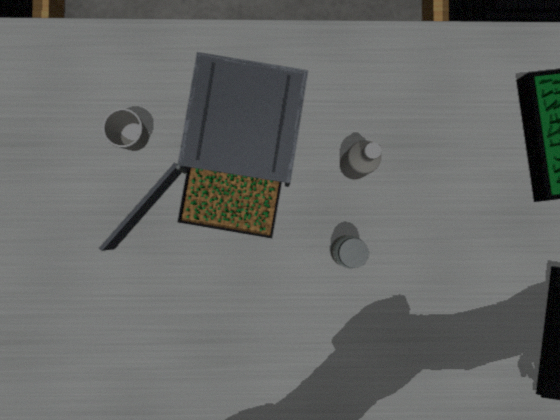

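The top view shows the hood roof with corners near (198,53), (307,71), (290,184) and (180,165). The tray front edge runs (180,221) to (271,237), the door from its hinge at (180,167) to its free edge at (104,248), and the jar is at (350,252). Next I'll zoom in and measure.

```bash
cat > h.py <<'E'
import numpy as np
from workcell import bot, viewer
def ray(n,uv,z,ci=None):
    c=ci or viewer.camera_info(n); K,R,t=c["K"],c["R"],c["t"]
    d=R.T@np.linalg.inv(K)@np.array([uv[0],uv[1],1.]); o=-R.T@t
    return o+d*(z-o[2])/d[2]
def proj(n,X):
    c=viewer.camera_info(n); p=c["R"]@np.asarray(X,float)+c["t"]; p=c["K"]@p; return p[:2]/p[2]
E
python3 - <<'E'
from h import *
import cv2
im=cv2.imread("pics/top0.png")
cv2.imwrite("pics/top0z.png",cv2.convertScaleAbs(cv2.resize(im[45:255,95:375],None,fx=2.85,fy=2.85,interpolation=cv2.INTER_CUBIC),alpha=1.8))
for n,uv in dict(bl=(198,53),br=(307,71),fr=(290,184),fl=(180,165)).items(): print(n,ray("top",uv,.075))
for n,uv in dict(tl=(180,221),tr=(271,237)).items(): print(n,ray("top",uv,.046))
print("door",ray("top",(180,167),.0735),ray("top",(104,248),.0735))
print("jar",ray("top",(351,252),.1),ray("top",(372,150),.17),ray("top",(124,128),.08))
E
```

```text
bl [0.87364502 0.09436911 0.075     ]
br [ 0.84115612 -0.10615121  0.075     ]
fr [ 0.632029   -0.07404685  0.075     ]
fl [0.66667535 0.12585378 0.075     ]
tl [0.56550636 0.13046522 0.046     ]
tr [ 0.53522688 -0.0395218   0.046     ]
door [0.66322493 0.12610486 0.0735    ] [0.51664926 0.26122653 0.0735    ]
jar [ 0.50928641 -0.18001521  0.1       ] [ 0.67837253 -0.20337299  0.17      ] [0.73313447 0.22620474 0.08      ]
```

View pics/top0z.png

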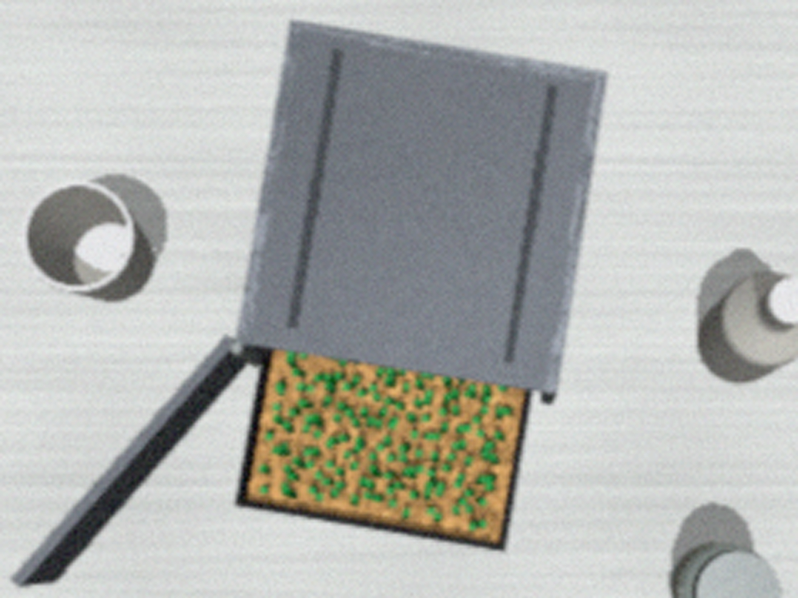

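```bash
python3 - <<'E'
from h import *
Z=lambda u,v:(95+(u+.5)/2.85-.5,45+(v+.5)/2.85-.5)
P=np.array([ray("top",Z(*p),.075)[:2] for p in [(291,22),(606,72),(553,392),(240,346)]])
Q=np.array([[.106,.104],[.106,-.104],[-.106,-.104],[-.106,.104]])
c=P.mean(0);H=Q.T@(P-c);U,S,V=np.linalg.svd(H);R=V.T@U.T
yaw=np.arctan2(R[1,0],R[0,0]);print("hood",c,yaw,np.degrees(yaw),"res mm",((Q@R.T+c-P)*1e3).round(1).tolist())
h=c+R@[-.106,.104];print("hinge",h)
tl,tr=[ray("top",Z(*p),.046)[:2] for p in [(238,503),(504,548)]]
print("tray",tl,tr,np.linalg.norm(tl-tr)," front mid",(tl+tr)/2,"yaw",np.degrees(np.arctan2(-(tl-tr)[0],(tl-tr)[1])))
print("tray front in hood",R.T@((tl+tr)/2-c))
for a,b in [((232,337),(12,580)),((247,345),(28,586))]:
    A,B=[ray("top",Z(*p),.0735)[:2] for p in (a,b)]
    d=R.T@(B-A); print("door",A,B,np.linalg.norm(B-A),"angle from shut", np.arctan2(-d[0],-d[1]))
print("home front target", c+R@[-.104,0], "back to",R@[1,0])
for p in [(728,575)]: print("jar",ray("top",Z(*p),.1))
for p in [(504,548)]: print(p)
E
```

```text
hood [0.75447424 0.01150737] -0.15390055572817027 -8.817852307942083 res mm [[0.4, 1.4], [0.1, -0.8], [-1.5, -3.3], [1.0, 2.7]]
hinge [0.66566964 0.1305273 ]
tray [0.56520106 0.1338411 ] [ 0.53530646 -0.04049165] 0.1768773391982734  front mid [0.55025376 0.04667472] yaw -9.730448622754176
tray front in hood [-0.20719767  0.00344597]
door [0.6706807 0.1332631] [0.5163467  0.27034916] 0.20642570666278978 angle from shut 2.1431770877493608
door [0.66555331 0.12368917] [0.51253906 0.26027561] 0.2051078092476034 angle from shut 2.145628923362977
home front target [0.65170345 0.02744992] back to [ 0.98818067 -0.15329374]
jar [ 0.5190855  -0.17853799  0.1       ]
(504, 548)
```

The hood is at (0.754, 0.012) with yaw −8.8°. The tray front is about 103 mm short of home and the door stands at about 2.14 rad. I'll write a helper that converts a target pose into rows.

```bash
cat >> h.py <<'E'
C=np.array([.75447,.01151]);YAW=-.1539
RH=np.array([[np.cos(YAW),-np.sin(YAW)],[np.sin(YAW),np.cos(YAW)]])
def hood(): 
    s=bot.observe(); return RH.T@(s["position"][:2]-C)
from scipy.spatial.transform import Rotation as Ro
def rel(pos,yaw,n=None):
    s=bot.observe(); R0=Ro.from_euler("xyz",s["tool_rot"]); R1=Ro.from_euler("xyz",[np.pi,0,yaw])
    d=R0.inv().apply(np.asarray(pos)-s["position"])/.025; w=(R0.inv()*R1).as_rotvec()/np.pi
    n=n or int(max(np.ceil(np.abs(d).max()),np.ceil(np.linalg.norm(w)/.0475)))
    # turn spread evenly over rows; shifts in the axes as they stand at each row
    out=[]
    for k in range(n):
        Rk=R0*Ro.from_rotvec(w*np.pi*k/n)
        out.append(np.r_[Rk.inv().apply((np.asarray(pos)-s["position"])/n)/.025,w/n].round(3).tolist())
    print(n); [print(o) for o in out]
def st():
    s=bot.observe(); print("t",round(s["clock"],2),"pos",s["position"].round(4),"rot",s["tool_rot"].round(3),"hood",hood().round(4),"F",s["force"].round(1),"w",round(s["grip_width"],4),"q",s["qpos"].round(2))
E
python3 -c "
from h import *
rel([.5,.054,.2],YAW,35)"
```

```text
35
[0.56, -0.587, 0.036, -0.0, 0.0, 0.004]
[0.552, -0.594, 0.036, -0.0, 0.0, 0.004]
[0.544, -0.602, 0.036, -0.0, 0.0, 0.004]
[0.536, -0.609, 0.036, -0.0, 0.0, 0.004]
[0.527, -0.617, 0.036, -0.0, 0.0, 0.004]
[0.519, -0.624, 0.036, -0.0, 0.0, 0.004]
[0.51, -0.631, 0.036, -0.0, 0.0, 0.004]
[0.501, -0.638, 0.036, -0.0, 0.0, 0.004]
[0.492, -0.645, 0.036, -0.0, 0.0, 0.004]
[0.483, -0.652, 0.036, -0.0, 0.0, 0.004]
[0.474, -0.658, 0.036, -0.0, 0.0, 0.004]
[0.465, -0.665, 0.036, -0.0, 0.0, 0.004]
[0.456, -0.671, 0.036, -0.0, 0.0, 0.004]
[0.446, -0.678, 0.036, -0.0, 0.0, 0.004]
[0.437, -0.684, 0.036, -0.0, 0.0, 0.004]
[0.427, -0.69, 0.036, -0.0, 0.0, 0.004]
[0.418, -0.696, 0.036, -0.0, 0.0, 0.004]
[0.408, -0.701, 0.036, -0.0, 0.0, 0.004]
[0.398, -0.707, 0.036, -0.0, 0.0, 0.004]
[0.389, -0.712, 0.035, -0.0, 0.0, 0.004]
[0.379, -0.718, 0.035, -0.0, 0.0, 0.004]
[0.369, -0.723, 0.035, -0.0, 0.0, 0.004]
[0.359, -0.728, 0.035, -0.0, 0.0, 0.004]
[0.349, -0.733, 0.035, -0.0, 0.0, 0.004]
[0.338, -0.737, 0.035, -0.0, 0.0, 0.004]
[0.328, -0.742, 0.035, -0.0, 0.0, 0.004]
[0.318, -0.747, 0.035, -0.0, 0.0, 0.004]
[0.307, -0.751, 0.035, -0.0, 0.0, 0.004]
[0.297, -0.755, 0.035, -0.0, 0.0, 0.004]
[0.287, -0.759, 0.035, -0.0, 0.0, 0.004]
[0.276, -0.763, 0.035, -0.0, 0.0, 0.004]
[0.265, -0.767, 0.035, -0.0, 0.0, 0.004]
[0.255, -0.77, 0.035, -0.0, 0.0, 0.004]
[0.244, -0.774, 0.035, -0.0, 0.0, 0.004]
[0.233, -0.777, 0.035, -0.0, 0.0, 0.004]
```

Request:
{"method": "move_arm", "body": {
  "plan": [
    [0.55, -0.6, 0, 0, 0, 0.03],
    [0.5, -0.65, 0, 0, 0, 0.03],
    [0.45, -0.7, 0, 0, 0, 0.03],
    [0.35, -0.75, 0, 0, 0, 0.03],
    [0.3, -0.75, 0, 0, 0, 0.03]
  ]
}}

```text
clock: 0.6
position: [0.2444, -0.4963, 0.231]
tool_rot: [-3.141, 0.0, -0.144]
force: [0.4, -0.6, 0.3]
grip_width: 0.0854
```

```bash
python3 -c "
from h import *
st();rel([.5,.054,.2],YAW,1)"
```

```text
t 0.6 pos [ 0.2444 -0.4963  0.231 ] rot [-3.141  0.    -0.144] hood [-0.4262 -0.58  ] F [ 0.4 -0.6  0.3] w 0.0854 q [ 0.96  0.41  0.06  1.79 -0.03  0.94 -0.68]
1
[6.948, -23.254, 1.251, -0.0, 0.0, 0.003]
```

Request:
{"method": "move_arm", "body": {
  "plan": [
    [0.3, -1, 0, 0, 0, 0.003],
    [0.3, -1, 0, 0, 0, 0],
    [0.3, -1, 0, 0, 0, 0],
    [0.3, -1, 0, 0, 0, 0],
    [0.3, -1, 0, 0, 0, 0]
  ]
}}

```text
clock: 1.1
position: [0.3001, -0.3781, 0.2312]
tool_rot: [-3.141, 0.0, -0.15]
force: [0.2, -0.3, -0.3]
grip_width: 0.0851
```

Request:
{"method": "move_arm", "body": {
  "plan": [
    [0.3, -1, 0, 0, 0, 0],
    [0.3, -1, 0, 0, 0, 0],
    [0.3, -1, 0, 0, 0, 0],
    [0.3, -1, 0, 0, 0, 0],
    [0.3, -1, 0, 0, 0, 0]
  ]
}}

```text
clock: 1.6
position: [0.3558, -0.2601, 0.2312]
tool_rot: [-3.142, 0.0, -0.15]
force: [-0.4, -0.3, -0.5]
grip_width: 0.0854
```

Request:
{"method": "move_arm", "body": {
  "plan": [
    [0.3, -1, 0, 0, 0, 0],
    [0.3, -1, 0, 0, 0, 0],
    [0.3, -1, 0, 0, 0, 0],
    [0.3, -1, 0, 0, 0, 0],
    [0.3, -1, 0, 0, 0, 0]
  ]
}}

```text
clock: 2.1
position: [0.4115, -0.1422, 0.2312]
tool_rot: [3.142, 0.0, -0.15]
force: [0.0, -0.5, -0.2]
grip_width: 0.0851
```

Request:
{"method": "move_arm", "body": {
  "plan": [
    [0.3, -1, 0, 0, 0, 0],
    [0.3, -1, 0, 0, 0, 0],
    [0.3, -1, 0, 0, 0, 0],
    [0.3, -1, 0, 0, 0, 0],
    [0.3, -1, 0, 0, 0, 0]
  ]
}}

```text
clock: 2.6
position: [0.4673, -0.0242, 0.2312]
tool_rot: [3.142, 0.0, -0.15]
force: [-0.2, -0.1, 0.3]
grip_width: 0.0853
```

```bash
python3 -c "
from h import *
st();rel([.5,.054,.2],YAW,1)"
```

```text
t 2.6 pos [ 0.4673 -0.0242  0.2312] rot [ 3.142  0.    -0.15 ] hood [-0.2783 -0.0793] F [-0.2 -0.1  0.3] w 0.0853 q [ 0.1   0.28 -0.21  1.99  0.07  0.88 -1.87]
1
[0.827, -3.288, 1.247, 0.0, 0.0, 0.001]
```

Request:
{"method": "move_arm", "body": {
  "plan": [
    [0.2, -0.8, 0, 0, 0, 0.001],
    [0.2, -0.8, 0, 0, 0, 0],
    [0.2, -0.8, 0.5, 0, 0, 0],
    [0.2, -0.9, 1, 0, 0, 0],
    [0, 0, 1, 0, 0, 0]
  ]
}}

```text
clock: 3.1
position: [0.5001, 0.0562, 0.1681]
tool_rot: [-3.14, -0.001, -0.15]
force: [-0.1, -1.1, -0.6]
grip_width: 0.0856
```

Request:
{"method": "move_arm", "body": {
  "plan": [
    [0, 0, 1, 0, 0, 0],
    [0, 0, 1, 0, 0, 0],
    [0, 0, 1, 0, 0, 0],
    [0, 0, 1, 0, 0, 0],
    [0, 0, 1, 0, 0, 0]
  ]
}}

```text
clock: 3.6
position: [0.4992, 0.0533, 0.0427]
tool_rot: [3.142, 0.0, -0.153]
force: [0.3, -0.1, 0.1]
grip_width: 0.0851
```

```bash
python3 -c "
from h import *
import cv2
st();rel([.5,.054,.012],YAW,1)
ci=viewer.camera_info('wrist');print(ci)
for n in('wrist','scene','top'): cv2.imwrite(f'pics/{n}1.png',viewer.grab_frame(n)[:,:,::-1])"
```

```text
t 3.6 pos [0.4992 0.0533 0.0427] rot [ 3.142  0.    -0.153] hood [-0.2587  0.0021] F [ 0.3 -0.1  0.1] w 0.0851 q [-0.1   0.63 -0.17  2.05  0.21  0.48 -2.15]
1
[0.029, -0.034, 1.227, 0.0, 0.0, 0.0]
{'K': array([[325.1922621 ,   0.        , 278.37890421],
       [  0.        , 325.1922621 , 209.05506013],
       [  0.        ,   0.        ,   1.        ]]), 'R': array([[-1.51786433e-01, -9.88413271e-01, -2.91330960e-04],
       [-9.35294413e-01,  1.43533859e-01,  3.23453849e-01],
       [-3.19664261e-01,  4.93683863e-02, -9.46243902e-01]]), 't': array([0.12819184, 0.47936373, 0.35803695])}
```

View pics/wrist1.png

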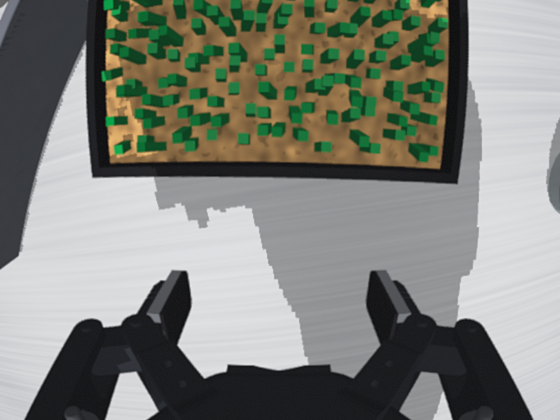

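View pics/top1.png

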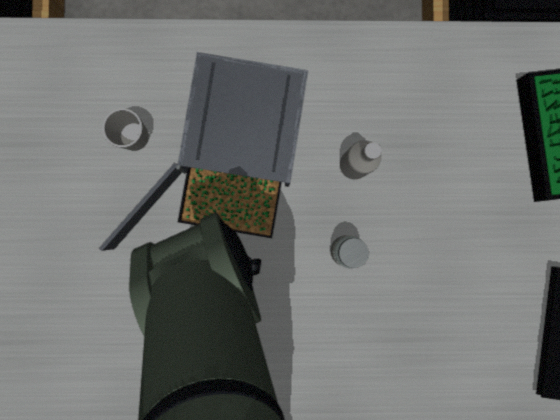

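The fingers straddle the tray's centre line, with the tray front edge from (92,176) to (458,182) and the pads at about 185 and 372. I'll lower the tool and push.

Request:
{"method": "move_arm", "body": {
  "plan": [
    [0, 0, 0.7, 0, 0, 0],
    [0, 0, 0.5, 0, 0, 0],
    [0.5, 0, 0, 0, 0, 0],
    [0.5, 0, 0, 0, 0, 0],
    [0.3, 0, 0, 0, 0, 0]
  ]
}}

```text
clock: 4.25
position: [0.5326, 0.0483, 0.0144]
tool_rot: [-3.141, -0.001, -0.153]
force: [-0.6, 0.7, 0.6]
grip_width: 0.0851
```

Request:
{"method": "move_arm", "body": {
  "plan": [
    [0.3, 0, 0, 0, 0, 0],
    [0.3, 0, 0, 0, 0, 0],
    [0.3, 0, 0, 0, 0, 0]
  ]
}}

```text
clock: 4.55
position: [0.5523, 0.0448, 0.0139]
tool_rot: [3.141, 0.003, -0.153]
force: [-10.2, 1.5, 8.0]
grip_width: 0.085
```

```bash
python3 -c "
from h import *
import cv2
st()
for n in('wrist',): cv2.imwrite(f'pics/{n}2.png',viewer.grab_frame(n)[:,:,::-1])"
```

```text
t 4.55 pos [0.5523 0.0448 0.0139] rot [ 3.141e+00  3.000e-03 -1.530e-01] hood [-0.2049  0.002 ] F [-10.2   1.5   8. ] w 0.085 q [-0.07  0.74 -0.16  1.91  0.22  0.51 -2.11]
```

View pics/wrist2.png

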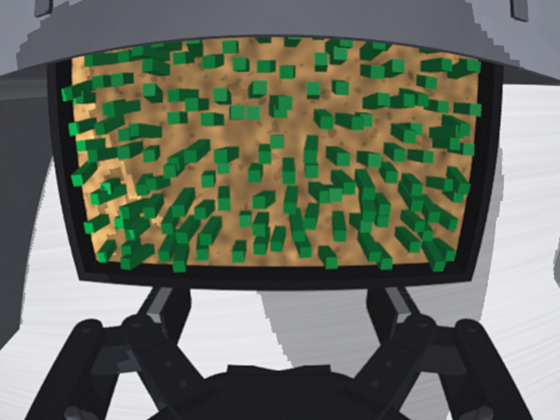

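Request:
{"method": "move_arm", "body": {
  "plan": [
    [0.4, 0, -0.05, 0, 0, 0],
    [0.4, 0, 0, 0, 0, 0],
    [0.4, 0, 0, 0, 0, 0]
  ]
}}

```text
clock: 4.9
position: [0.5833, 0.0403, 0.0151]
tool_rot: [3.141, 0.001, -0.153]
force: [-8.3, 1.0, 3.9]
grip_width: 0.0855
```

```bash
python3 -c "
from h import *
import cv2
st()
for n in('wrist','scene'): cv2.imwrite(f'pics/{n}3.png',viewer.grab_frame(n)[:,:,::-1])"
```

```text
t 4.9 pos [0.5833 0.0403 0.0151] rot [ 3.141e+00  1.000e-03 -1.530e-01] hood [-0.1735  0.0022] F [-8.3  1.   3.9] w 0.0855 q [-0.05  0.76 -0.17  1.83  0.22  0.56 -2.09]
```

View pics/wrist3.png

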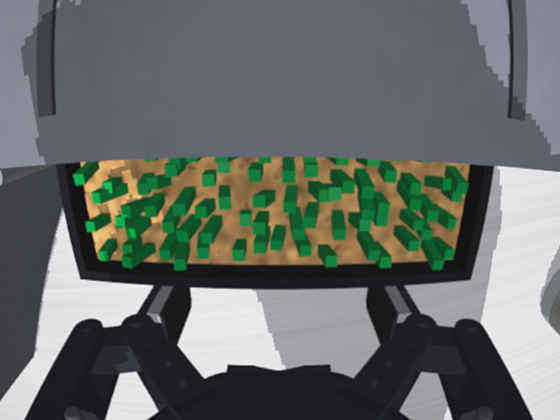

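View pics/scene3.png

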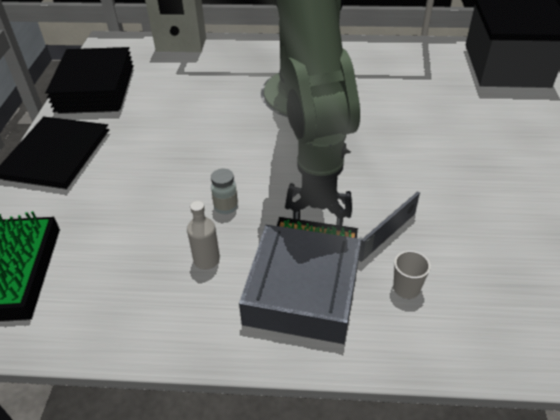

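The tray slides straight at about 8 N. I'll keep going and slow down near the end.

Request:
{"method": "move_arm", "body": {
  "plan": [
    [0.4, 0, 0, 0, 0, 0],
    [0.4, 0, 0, 0, 0, 0],
    [0.4, 0, 0, 0, 0, 0],
    [0.4, 0, 0, 0, 0, 0],
    [0.2, 0, 0, 0, 0, 0]
  ]
}}

```text
clock: 5.5
position: [0.6278, 0.0335, 0.015]
tool_rot: [3.142, 0.001, -0.153]
force: [-10.7, 1.7, 7.7]
grip_width: 0.0855
```

Request:
{"method": "move_arm", "body": {
  "plan": [
    [0.1, 0, 0, 0, 0, 0],
    [0.1, 0, 0, 0, 0, 0]
  ]
}}

```text
clock: 5.7
position: [0.6319, 0.0329, 0.015]
tool_rot: [3.141, 0.002, -0.153]
force: [-8.1, 0.5, 4.9]
grip_width: 0.0849
```

```bash
python3 -c "
from h import *
st()"
```

```text
t 5.7 pos [0.6319 0.0329 0.015 ] rot [ 3.141e+00  2.000e-03 -1.530e-01] hood [-0.1244  0.0024] F [-8.1  0.5  4.9] w 0.0849 q [-0.03  0.82 -0.18  1.7   0.21  0.65 -2.05]
```

Request:
{"method": "move_arm", "body": {
  "plan": [
    [0.1, 0, 0, 0, 0, 0],
    [0.1, 0, 0, 0, 0, 0]
  ]
}}

```text
clock: 5.9
position: [0.6369, 0.0322, 0.015]
tool_rot: [3.141, 0.001, -0.153]
force: [-7.9, 1.0, 4.7]
grip_width: 0.0857
```

Request:
{"method": "move_arm", "body": {
  "plan": [
    [0.1, 0, 0, 0, 0, 0],
    [0.1, 0, 0, 0, 0, 0]
  ]
}}

```text
clock: 6.1
position: [0.6384, 0.032, 0.0139]
tool_rot: [3.14, 0.008, -0.153]
force: [-36.3, 7.2, 4.8]
grip_width: 0.0852
```

```bash
python3 -c "
from h import *
import cv2
st()
for n in('wrist',): cv2.imwrite(f'pics/{n}4.png',viewer.grab_frame(n)[:,:,::-1])"
```

```text
t 6.1 pos [0.6384 0.032  0.0139] rot [ 3.14   0.008 -0.153] hood [-0.1178  0.0025] F [-36.3   7.2   4.8] w 0.0852 q [-0.02  0.83 -0.18  1.67  0.21  0.67 -2.04]
```

View pics/wrist4.png

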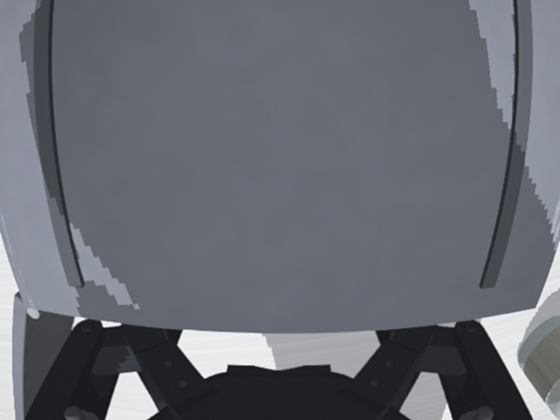

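The force jumped to 36 N, so the tray may be home, but the finger links could also be bearing on the roof edge. I'll back off and look.

Request:
{"method": "move_arm", "body": {
  "plan": [
    [-1, 0, 0, 0, 0, 0],
    [-1, 0, 0, 0, 0, 0],
    [-1, 0, 0, 0, 0, 0],
    [-1, 0, 0, 0, 0, 0],
    [0, 0, 0, 0, 0, 0]
  ]
}}

```text
clock: 6.65
position: [0.5414, 0.047, 0.0153]
tool_rot: [3.141, 0.001, -0.152]
force: [0.2, -0.4, -0.2]
grip_width: 0.0852
```

```bash
python3 -c "
from h import *
import cv2
st()
print(viewer.camera_info('wrist'))
for n in('wrist','top'): cv2.imwrite(f'pics/{n}5.png',viewer.grab_frame(n)[:,:,::-1])
im=cv2.imread('pics/wrist5.png')
cv2.imwrite('pics/wrist5z.png',cv2.convertScaleAbs(im,alpha=2.5))"
```

```text
t 6.65 pos [0.5414 0.047  0.0153] rot [ 3.141e+00  1.000e-03 -1.520e-01] hood [-0.216   0.0024] F [ 0.2 -0.4 -0.2] w 0.0852 q [-0.08  0.72 -0.16  1.94  0.23  0.49 -2.12]
{'K': array([[325.1922621 ,   0.        , 278.37890421],
       [  0.        , 325.1922621 , 209.05506013],
       [  0.        ,   0.        ,   1.        ]]), 'R': array([[-1.50545900e-01, -9.88603019e-01, -5.26086835e-05],
       [-9.35175137e-01,  1.42392567e-01,  3.24302049e-01],
       [-3.20598494e-01,  4.88715423e-02, -9.45953581e-01]]), 't': array([0.12769032, 0.52861918, 0.3464227 ])}
```

View pics/wrist5z.png

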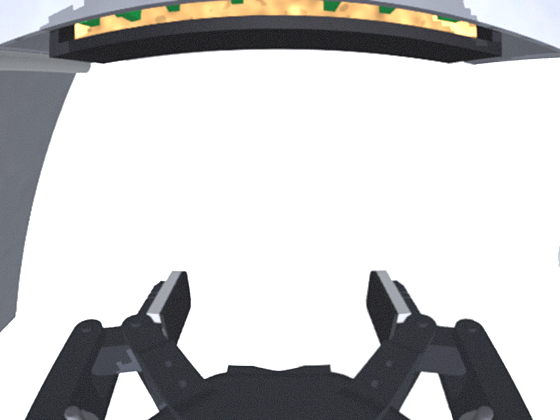

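```bash
cat >> h.py <<'E'
def wray(uv,z,ci):
    K,R,t=ci["K"],ci["R"],ci["t"]; p=(np.array(uv)-K[:2,2])/K[0,0]; th=np.linalg.norm(p)
    d=np.r_[p/th*np.sin(th),np.cos(th)]; d=R.T@d; o=-R.T@t
    X=o+d*(z-o[2])/d[2]; return RH.T@(X[:2]-C)
E
python3 - <<'E'
from h import *
import cv2
ci=viewer.camera_info('wrist')
for uv,z in [((280,30),.046),((280,50),0),((90,63),0),((450,63),0),((72,40),.046),((475,40),.046),((130,12),.075),((50,52),0),((500,55),0)]: print(uv,z,wray(uv,z,ci).round(4))
im=cv2.imread('pics/wrist5.png')[:80]
cv2.imwrite('pics/w5zz.png',cv2.convertScaleAbs(cv2.resize(im[:,150:410],None,fx=3,fy=4,interpolation=cv2.INTER_CUBIC),alpha=3))
E
```

```text
(280, 30) 0.046 [-0.1041  0.0019]
(280, 50) 0 [-0.1037  0.0017]
(90, 63) 0 [-0.1014  0.1016]
(450, 63) 0 [-0.1028 -0.086 ]
(72, 40) 0.046 [-0.0988  0.0812]
(475, 40) 0.046 [-0.0995 -0.0715]
(130, 12) 0.075 [-0.1021  0.0415]
(50, 52) 0 [-0.0899  0.1303]
(500, 55) 0 [-0.0923 -0.12  ]
```

View pics/w5zz.png

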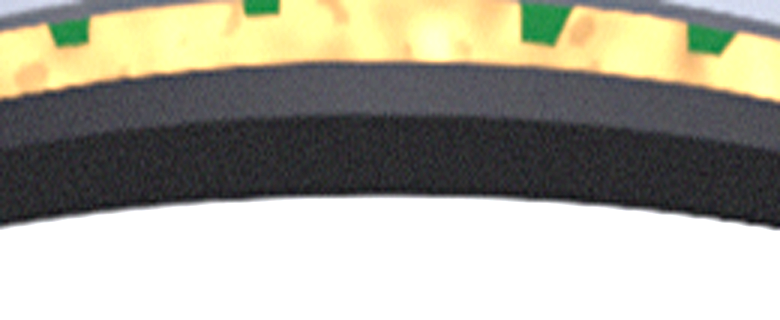

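The measurements put the tray front within ±3 mm of home, which doesn't settle it. I'll repeat the push with the tool tilted, tips forward and body leaning back, so only the fingertips can touch.

Request:
{"method": "move_arm", "body": {
  "plan": [
    [0.5, 0, 0, 0, 0, 0],
    [0.5, 0, 0.1, 0, 0, 0],
    [0, 0, 0, 0, 0.045, 0],
    [0, 0, 0, 0, 0.045, 0],
    [0, 0, 0, 0, 0, 0]
  ]
}}

```text
clock: 7.25
position: [0.574, 0.0404, 0.0173]
tool_rot: [3.128, -0.224, -0.152]
force: [0.3, -0.3, 0.1]
grip_width: 0.0851
```

```bash
python3 -c "
from h import *
st(); s=bot.observe();R=Ro.from_euler('xyz',s['tool_rot']);print(R.as_matrix().round(3)); print(R.inv().apply(np.r_[RH@[1,0],0]).round(3))"
```

```text
t 7.25 pos [0.574  0.0404 0.0173] rot [ 3.128 -0.224 -0.152] hood [-0.1827  0.0009] F [ 0.3 -0.3  0.1] w 0.0851 q [-0.22  0.7  -0.01  2.05  0.49  0.21 -2.42]
[[ 0.964 -0.155  0.218]
 [-0.148 -0.988 -0.047]
 [ 0.222  0.013 -0.975]]
[ 0.975 -0.002  0.222]
```

Request:
{"method": "move_arm", "body": {
  "plan": [
    [0.5, 0, 0.2, 0, 0, 0],
    [0.5, 0, 0.15, 0, 0, 0],
    [0.5, 0, 0.12, 0, 0, 0],
    [0.5, 0, 0.1, 0, 0, 0],
    [0, 0, 0, 0, 0, 0]
  ]
}}

```text
clock: 7.75
position: [0.6277, 0.0308, 0.0144]
tool_rot: [3.129, -0.222, -0.155]
force: [-1.0, 0.6, 0.6]
grip_width: 0.0856
```

```bash
python3 -c "
from h import *
st(); s=bot.observe();R=Ro.from_euler('xyz',s['tool_rot']); print(R.inv().apply(np.r_[RH@[1,0],0]).round(3))"
```

```text
t 7.75 pos [0.6277 0.0308 0.0144] rot [ 3.129 -0.222 -0.155] hood [-0.1283 -0.0003] F [-1.   0.6  0.6] w 0.0856 q [-0.13  0.75 -0.07  1.91  0.46  0.31 -2.34]
[ 0.975 -0.004  0.22 ]
```

Creeping in 2.5 mm steps.

Request:
{"method": "move_arm", "body": {
  "plan": [
    [0.2, 0, 0.045, 0, 0, 0],
    [0.1, 0, 0.02, 0, 0, 0],
    [0, 0, 0, 0, 0, 0]
  ]
}}

```text
clock: 8.05
position: [0.6333, 0.0303, 0.0143]
tool_rot: [3.128, -0.222, -0.154]
force: [-0.8, -0.3, 0.3]
grip_width: 0.0852
```

Request:
{"method": "move_arm", "body": {
  "plan": [
    [0.1, 0, 0.02, 0, 0, 0],
    [0, 0, 0, 0, 0, 0]
  ]
}}

```text
clock: 8.25
position: [0.6358, 0.03, 0.0144]
tool_rot: [3.128, -0.223, -0.154]
force: [0.3, -0.1, 0.9]
grip_width: 0.0854
```

Request:
{"method": "move_arm", "body": {
  "plan": [
    [0.1, 0, 0.02, 0, 0, 0],
    [0, 0, 0, 0, 0, 0]
  ]
}}

```text
clock: 8.45
position: [0.6384, 0.0296, 0.0144]
tool_rot: [3.128, -0.223, -0.154]
force: [0.6, 0.6, -0.1]
grip_width: 0.0853
```

```bash
python3 -c "
from h import *
st()"
```

```text
t 8.45 pos [0.6384 0.0296 0.0144] rot [ 3.128 -0.223 -0.154] hood [-1.174e-01  1.000e-04] F [ 0.6  0.6 -0.1] w 0.0853 q [-0.12  0.76 -0.09  1.88  0.46  0.33 -2.33]
```

Request:
{"method": "move_arm", "body": {
  "plan": [
    [0.1, 0, 0.02, 0, 0, 0],
    [0, 0, 0, 0, 0, 0]
  ]
}}

```text
clock: 8.65
position: [0.641, 0.0291, 0.0145]
tool_rot: [3.128, -0.223, -0.154]
force: [-0.1, 0.4, -0.5]
grip_width: 0.0855
```

Request:
{"method": "move_arm", "body": {
  "plan": [
    [0.1, 0, 0.02, 0, 0, 0],
    [0, 0, 0, 0, 0, 0]
  ]
}}

```text
clock: 8.85
position: [0.643, 0.0288, 0.0143]
tool_rot: [3.128, -0.222, -0.153]
force: [-3.7, 1.1, 1.3]
grip_width: 0.0857
```

```bash
python3 -c "
from h import *
st()"
```

```text
t 8.85 pos [0.643  0.0288 0.0143] rot [ 3.128 -0.222 -0.153] hood [-0.1128 -0.    ] F [-3.7  1.1  1.3] w 0.0857 q [-0.11  0.76 -0.09  1.87  0.46  0.34 -2.32]
```

Request:
{"method": "move_arm", "body": {
  "plan": [
    [0.1, 0, 0.02, 0, 0, 0],
    [0, 0, 0, 0, 0, 0]
  ]
}}

```text
clock: 9.05
position: [0.6453, 0.0285, 0.0144]
tool_rot: [3.128, -0.222, -0.154]
force: [-3.9, 0.1, 0.4]
grip_width: 0.0853
```

Request:
{"method": "move_arm", "body": {
  "plan": [
    [0.06, 0, 0.013, 0, 0, 0],
    [0, 0, 0, 0, 0, 0]
  ]
}}

```text
clock: 9.25
position: [0.6466, 0.0282, 0.0143]
tool_rot: [3.128, -0.221, -0.153]
force: [-6.0, 1.4, 3.0]
grip_width: 0.0857
```

```bash
python3 -c "
from h import *
st()"
```

```text
t 9.25 pos [0.6466 0.0282 0.0143] rot [ 3.128 -0.221 -0.153] hood [-1.091e-01 -1.000e-04] F [-6.   1.4  3. ] w 0.0857 q [-0.11  0.77 -0.1   1.86  0.46  0.35 -2.32]
```

The tray still moves at about 5 N, so the earlier stop was the links on the hood edge. Continuing.

Request:
{"method": "move_arm", "body": {
  "plan": [
    [0.06, 0, 0.013, 0, 0, 0],
    [0, 0, 0, 0, 0, 0]
  ]
}}

```text
clock: 9.45
position: [0.6468, 0.0282, 0.0141]
tool_rot: [3.127, -0.219, -0.153]
force: [-16.7, 2.9, 9.3]
grip_width: 0.0851
```

Request:
{"method": "move_arm", "body": {
  "plan": [
    [0.06, 0, 0.013, 0, 0, 0],
    [0, 0, 0, 0, 0, 0]
  ]
}}

```text
clock: 9.65
position: [0.6471, 0.0281, 0.014]
tool_rot: [3.126, -0.217, -0.153]
force: [-28.7, 4.3, 22.0]
grip_width: 0.0854
```

```bash
python3 -c "
from h import *
st()"
```

```text
t 9.65 pos [0.6471 0.0281 0.014 ] rot [ 3.126 -0.217 -0.153] hood [-0.1087 -0.    ] F [-28.7   4.3  22. ] w 0.0854 q [-0.11  0.77 -0.1   1.85  0.46  0.35 -2.32]
```

A hard stop at TCP −0.1087, 9 mm deeper in, with the links clear of the roof. I'll back off and check.

Request:
{"method": "move_arm", "body": {
  "plan": [
    [-0.5, 0, -0.1, 0, 0, 0],
    [-1, 0, -0.2, 0, 0, 0],
    [-1, 0, -0.2, 0, -0.03, 0],
    [-0.5, 0, -0.3, 0, -0.04, 0],
    [-0.5, 0, -0.3, 0, 0, 0]
  ],
  "claw": 1
}}

```text
clock: 10.15
position: [0.5629, 0.0406, 0.0268]
tool_rot: [3.129, 0.002, -0.159]
force: [0.8, -0.4, -0.7]
grip_width: 0.0122
```

```bash
python3 -c "
from h import *
import cv2
st()
ci=viewer.camera_info('wrist')
im=viewer.grab_frame('wrist')[:,:,::-1]
cv2.imwrite('pics/wrist6z.png',cv2.convertScaleAbs(im,alpha=2.5))
cv2.imwrite('pics/wrist6zz.png',cv2.convertScaleAbs(cv2.resize(im[:150,20:540],None,fx=1.5,fy=3.5,interpolation=cv2.INTER_CUBIC),alpha=3))
import pickle;pickle.dump(ci,open('ci6.pkl','wb'))"
```

```text
t 10.15 pos [0.5629 0.0406 0.0268] rot [ 3.129e+00  2.000e-03 -1.590e-01] hood [-0.1938 -0.0006] F [ 0.8 -0.4 -0.7] w 0.0122 q [ 0.01  0.73 -0.28  1.88  0.36  0.58 -2.23]
```

View pics/wrist6z.png

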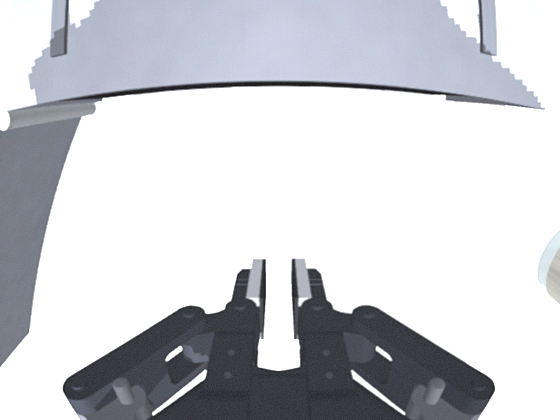

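View pics/wrist6zz.png

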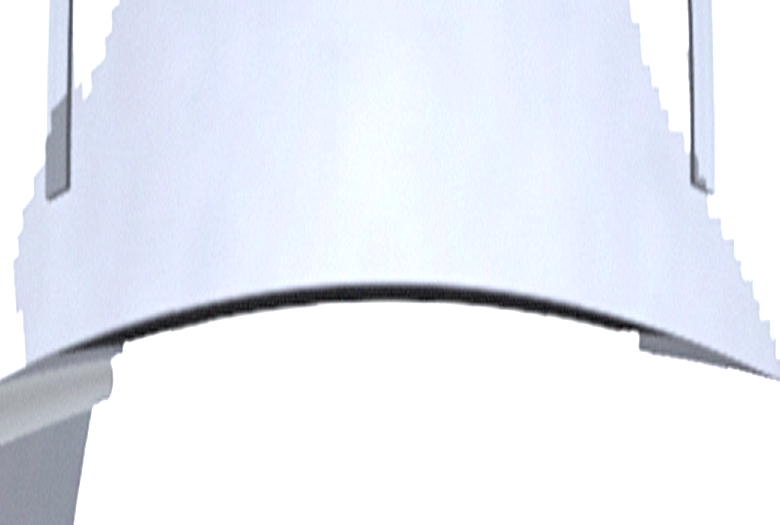

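```bash
python3 -c "
from h import *
import pickle;ci=pickle.load(open('ci6.pkl','rb'))
f=lambda u,v:(20+(u+.5)/1.5-.5,(v+.5)/3.5-.5)
print('roof',wray(f(385,284),.075,ci)); print('tray bottom',wray(f(385,302),0,ci),wray(f(630,330),0,ci),wray(f(140,340),0,ci)); print('wall bottom',wray(f(640,347),0,ci),wray(f(122,353),0,ci))"
```

```text
roof [-0.10361664 -0.00012243]
tray bottom [-0.10148914 -0.00062516] [-0.10072642 -0.0907536 ] [-0.10132881  0.08894127]
wall bottom [-0.10300756 -0.09528373] [-0.10248767  0.09694395]
```

Checked against the roof edge (−0.1036) and the wall fronts (−0.1028), the tray front at −0.1013 is about 2 mm inside the mouth plane, so it is home. The same view shows my hood frame is off by about +2.6 mm in x, which I'll correct. Next is the door: lift, turn, and go over to its outer side.

```bash
cat >> h.py <<'E'
C=C+RH@np.array([.0026,0])
HG=np.array([-.106,.104])
def door(th,r,a):
    d=np.array([-np.sin(th),-np.cos(th)]);n=np.array([-np.cos(th),np.sin(th)])
    return C+RH@(HG+r*d+a*n), YAW+np.pi-th
def dstate(r=.14,a=.019):
    s=bot.observe(); p=RH.T@(s["position"][:2]-C)-HG; th=YAW+np.pi-s["tool_rot"][2]; th=(th+np.pi)%(2*np.pi)-np.pi
    d=np.array([-np.sin(th),-np.cos(th)]);n=np.array([-np.cos(th),np.sin(th)])
    print("tool theta",round(th,3),"r",round(p@d,4),"a",round(p@n,4))
E
python3 -c "
from h import *
st()
p,y=door(2.144,.14,.049);print(p,y)
rel([*p,.12],y,1); rel([*p,.12],y,12)
s=bot.observe();print(hood())"
```

```text
t 10.2 pos [0.5612 0.0413 0.0274] rot [ 3.129e+00 -2.000e-03 -1.590e-01] hood [-0.1981 -0.0002] F [1.1 0.3 0. ] w 0.0048 q [ 0.01  0.73 -0.27  1.89  0.36  0.58 -2.23]
[0.59621094 0.25979855] 0.8436926535897928
1
[0.008, -8.806, -3.81, 0.004, 0.001, -0.319]
12
[0.001, -0.734, -0.318, 0.0, 0.0, -0.027]
[0.062, -0.732, -0.317, 0.0, 0.0, -0.027]
[0.123, -0.724, -0.316, 0.0, 0.0, -0.027]
[0.183, -0.712, -0.315, 0.0, 0.0, -0.027]
[0.242, -0.694, -0.314, 0.0, 0.0, -0.027]
[0.299, -0.672, -0.314, 0.0, 0.0, -0.027]
[0.354, -0.645, -0.313, 0.0, 0.0, -0.027]
[0.407, -0.613, -0.312, 0.0, 0.0, -0.027]
[0.457, -0.578, -0.311, 0.0, 0.0, -0.027]
[0.504, -0.538, -0.311, 0.0, 0.0, -0.027]
[0.547, -0.494, -0.31, 0.0, 0.0, -0.027]
[0.586, -0.447, -0.309, 0.0, 0.0, -0.027]
[-0.19814084 -0.00019975]
```

Request:
{"method": "move_arm", "body": {
  "plan": [
    [0, 0, -0.8, 0, 0, -0.04],
    [0, 0, -0.8, 0, 0, -0.04],
    [0, 0, -0.8, 0, 0, -0.04],
    [0, 0, -0.8, 0, 0, -0.04],
    [0, 0, -0.7, 0, 0, -0.04]
  ]
}}

```text
clock: 10.7
position: [0.5622, 0.0431, 0.1247]
tool_rot: [3.129, 0.005, 0.477]
force: [1.0, -0.9, -0.1]
grip_width: 0.0002
```

Request:
{"method": "move_arm", "body": {
  "plan": [
    [0, 0, 0, 0, 0, -0.04],
    [0, 0, 0, 0, 0, -0.04],
    [0, 0, 0, 0, 0, -0.04]
  ]
}}

```text
clock: 11.0
position: [0.5621, 0.0431, 0.1238]
tool_rot: [3.132, 0.009, 0.854]
force: [-0.1, 0.0, -0.1]
grip_width: -0.0001
```

```bash
python3 -c "
from h import *
st()
p,y=door(2.144,.14,.049)
rel([*p,.12],y,1)"
```

```text
t 11.0 pos [0.5621 0.0431 0.1238] rot [3.132 0.009 0.854] hood [-0.1975  0.0017] F [-0.1  0.  -0.1] w -0.0001 q [ 0.24  0.63 -0.61  1.83  0.49  0.83 -1.33]
1
[7.433, -4.669, 0.037, 0.003, 0.003, 0.003]
```

Request:
{"method": "move_arm", "body": {
  "plan": [
    [0.9, -0.6, 0, 0.003, 0.003, 0.003],
    [0.9, -0.6, 0, 0, 0, 0],
    [0.9, -0.6, 0, 0, 0, 0],
    [0.9, -0.6, 0, 0, 0, 0],
    [0.9, -0.55, 0, 0, 0, 0]
  ]
}}

```text
clock: 11.5
position: [0.5821, 0.1774, 0.1232]
tool_rot: [3.141, -0.0, 0.839]
force: [0.4, 0.2, 0.2]
grip_width: -0.0004
```

Request:
{"method": "move_arm", "body": {
  "plan": [
    [0.9, -0.6, 0, 0, 0, 0],
    [0.9, -0.6, 0, 0, 0, 0],
    [0.9, -0.5, 0, 0, 0, 0],
    [0.2, 0, 0, 0, 0, 0]
  ]
}}

```text
clock: 11.9
position: [0.5982, 0.2623, 0.1233]
tool_rot: [-3.141, -0.002, 0.843]
force: [-0.8, 0.8, 0.6]
grip_width: -0.0001
```

```bash
python3 -c "
from h import *
import cv2
st();dstate()
p,y=door(2.144,.14,.049)
rel([*p,.042],y,1)
for n in('wrist','top'): cv2.imwrite(f'pics/{n}7.png',viewer.grab_frame(n)[:,:,::-1])"
```

```text
t 11.9 pos [0.5982 0.2623 0.1233] rot [-3.141e+00 -2.000e-03  8.430e-01] hood [-0.1954  0.2238] F [-0.8  0.8  0.6] w -0.0001 q [-0.13  0.75 -0.6   1.59  0.49  0.95 -1.61]
tool theta 2.145 r 0.1402 a 0.0521
1
[-0.133, 0.008, 3.251, -0.0, -0.001, -0.0]
```

View pics/wrist7.png

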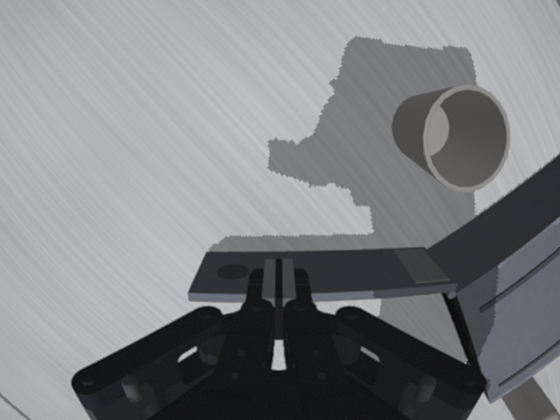

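View pics/top7.png

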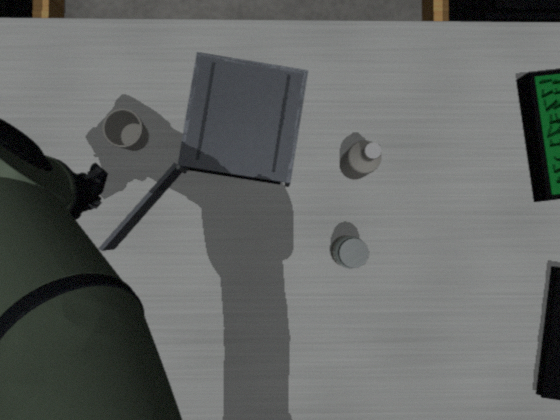

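```bash
python3 -c "
from h import *
ci=viewer.camera_info('wrist')
th=2.144;d=np.array([-np.sin(th),-np.cos(th)]);n=np.array([-np.cos(th),np.sin(th)])
for uv,z in [((192,293),.0735),((400,290),.0735),((210,253),.0035),((400,250),.0035)]:
    p=wray(uv,z,ci)-HG; print(uv,'r',p@d,'a',p@n)
s=bot.observe()
for z in (.1,.0735,.042):
  print(z)
"
```

```text
(192, 293) r 0.19880663079809693 a 0.00531972222736415
(400, 290) r 0.048060978735246444 a 0.00583980625290598
(210, 253) r 0.19909221829552673 a 0.0027551933311385497
(400, 250) r 0.02317472551082133 a 0.00394846883521537
0.1
0.0735
0.042
```

The door's outer face lies at a ≈ 5 mm, with about 35 mm clear to the fingers. I'll descend.

Request:
{"method": "move_arm", "body": {
  "plan": [
    [0, 0, 0.8, 0, 0, 0],
    [0, 0, 0.8, 0, 0, 0],
    [0, 0, 0.8, 0, 0, 0],
    [0, 0, 0.8, 0, 0, 0],
    [-0.4, 0, 0, 0, 0, 0]
  ]
}}

```text
clock: 12.5
position: [0.5909, 0.2496, 0.041]
tool_rot: [-3.14, 0.003, 0.839]
force: [-0.7, 0.5, 0.4]
grip_width: -0.0003
```

Request:
{"method": "move_arm", "body": {
  "plan": [
    [-0.3, 0, 0, 0, 0, 0],
    [-0.3, 0, 0, 0, 0, 0],
    [-0.3, 0, 0, 0, 0, 0],
    [0, 0, 0, 0, 0, 0]
  ]
}}

```text
clock: 12.9
position: [0.5768, 0.2331, 0.0443]
tool_rot: [3.141, -0.0, 0.839]
force: [-0.3, 0.5, 1.4]
grip_width: 0.0005
```

```bash
python3 -c "
from h import *
import cv2
st();dstate()
for n in('wrist',): cv2.imwrite(f'pics/{n}8.png',viewer.grab_frame(n)[:,:,::-1])"
```

```text
t 12.9 pos [0.5768 0.2331 0.0443] rot [ 3.141 -0.     0.839] hood [-0.2122  0.1918] F [-0.3  0.5  1.4] w 0.0005 q [-0.12  0.81 -0.54  1.71  0.56  0.78 -1.67]
tool theta 2.149 r 0.1369 a 0.0155
```

View pics/wrist8.png

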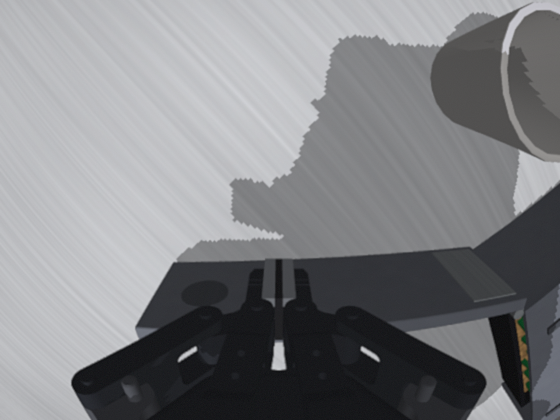

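About in contact. I'll sweep the door round, the tool turning with it.

Request:
{"method": "move_arm", "body": {
  "plan": [
    [-0.45, -0.06, 0, 0, 0, -0.0255],
    [-0.45, -0.06, 0, 0, 0, -0.0255],
    [-0.45, -0.06, 0, 0, 0, -0.0255],
    [-0.45, -0.06, 0, 0, 0, -0.0255],
    [-0.45, -0.06, 0, 0, 0, -0.0255]
  ]
}}

```text
clock: 13.45
position: [0.5405, 0.1915, 0.0439]
tool_rot: [3.141, -0.001, 1.244]
force: [0.5, 0.6, 0.1]
grip_width: 0.0
```

```bash
python3 -c "
from h import *
import cv2
st();dstate()
for n in('wrist',): cv2.imwrite(f'pics/{n}9.png',viewer.grab_frame(n)[:,:,::-1])"
```

```text
t 13.45 pos [0.5405 0.1915 0.0439] rot [ 3.141e+00 -1.000e-03  1.244e+00] hood [-0.2416  0.1451] F [0.5 0.6 0.1] w 0.0 q [-0.    0.78 -0.64  1.84  0.67  0.74 -1.34]
tool theta 1.744 r 0.1406 a 0.0171
```

View pics/wrist9.png

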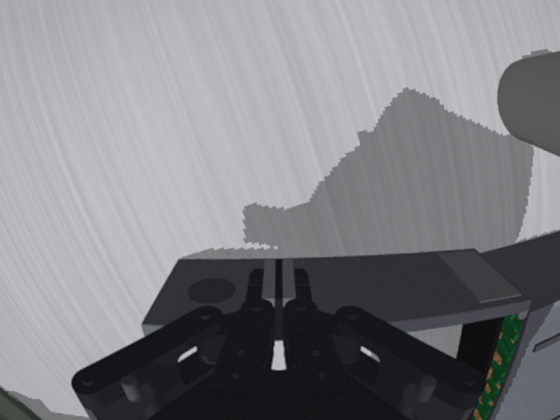

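The door follows flat on the fingers, its disc at (212,290). Continuing.

Request:
{"method": "move_arm", "body": {
  "plan": [
    [-0.45, -0.06, 0, 0, 0, -0.0255],
    [-0.45, -0.06, 0, 0, 0, -0.0255],
    [-0.45, -0.06, 0, 0, 0, -0.0255],
    [-0.45, -0.06, 0, 0, 0, -0.0255],
    [-0.45, -0.06, 0, 0, 0, -0.0255]
  ]
}}

```text
clock: 14.0
position: [0.524, 0.1377, 0.0438]
tool_rot: [3.141, -0.001, 1.642]
force: [0.7, 0.3, -0.0]
grip_width: -0.0001
```

Request:
{"method": "move_arm", "body": {
  "plan": [
    [-0.45, -0.06, 0, 0, 0, -0.0255],
    [-0.45, -0.06, 0, 0, 0, -0.0255],
    [-0.45, -0.06, 0, 0, 0, -0.0255],
    [-0.45, -0.06, 0, 0, 0, -0.0255],
    [-0.45, -0.06, 0, 0, 0, -0.0255]
  ]
}}

```text
clock: 14.5
position: [0.5296, 0.0815, 0.0438]
tool_rot: [3.141, -0.0, 2.043]
force: [1.2, 1.4, 0.2]
grip_width: -0.0003
```

```bash
python3 -c "
from h import *
import cv2
st();dstate()
for n in('wrist',): cv2.imwrite(f'pics/{n}10.png',viewer.grab_frame(n)[:,:,::-1])"
```

```text
t 14.5 pos [0.5296 0.0815 0.0438] rot [ 3.141 -0.     2.043] hood [-0.2355  0.0347] F [1.2 1.4 0.2] w -0.0003 q [ 0.31  0.8  -0.81  1.94  0.83  0.78 -0.52]
tool theta 0.945 r 0.1456 a 0.0197
```

View pics/wrist10.png

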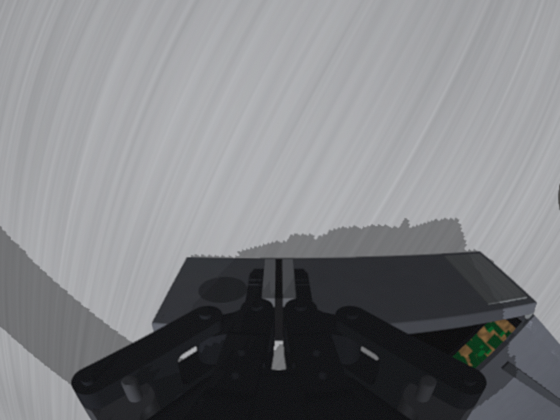

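Request:
{"method": "move_arm", "body": {
  "plan": [
    [-0.47, -0.03, 0, 0, 0, -0.0255],
    [-0.47, -0.03, 0, 0, 0, -0.0255],
    [-0.47, -0.03, 0, 0, 0, -0.0255],
    [-0.47, -0.03, 0, 0, 0, -0.0255],
    [-0.47, -0.03, 0, 0, 0, -0.0255]
  ]
}}

```text
clock: 15.05
position: [0.5608, 0.0321, 0.0436]
tool_rot: [-3.141, -0.0, 2.442]
force: [-1.2, 0.7, -1.0]
grip_width: -0.0003
```

Request:
{"method": "move_arm", "body": {
  "plan": [
    [-0.47, -0.03, 0, 0, 0, -0.0255],
    [-0.47, -0.03, 0, 0, 0, -0.0255],
    [-0.47, -0.03, 0, 0, 0, -0.0255],
    [-0.47, -0.03, 0, 0, 0, -0.0255]
  ]
}}

```text
clock: 15.45
position: [0.5983, 0.0039, 0.0435]
tool_rot: [-3.141, -0.001, 2.762]
force: [-1.4, 0.1, 0.4]
grip_width: -0.0002
```

```bash
python3 -c "
from h import *
import cv2
st();dstate()
p,y=door(0,.145,.019);rel([*p,.043],y,1)
for n in('wrist',): cv2.imwrite(f'pics/{n}11.png',viewer.grab_frame(n)[:,:,::-1])"
```

```text
t 15.45 pos [0.5983 0.0039 0.0435] rot [-3.141e+00 -1.000e-03  2.762e+00] hood [-0.1557 -0.0315] F [-1.4  0.1  0.4] w -0.0002 q [ 0.5   0.93 -0.95  1.76  0.92  0.96  0.36]
tool theta 0.226 r 0.1432 a 0.0181
1
[-1.283, -0.097, 0.017, -0.0, -0.0, -0.072]
```

View pics/wrist11.png

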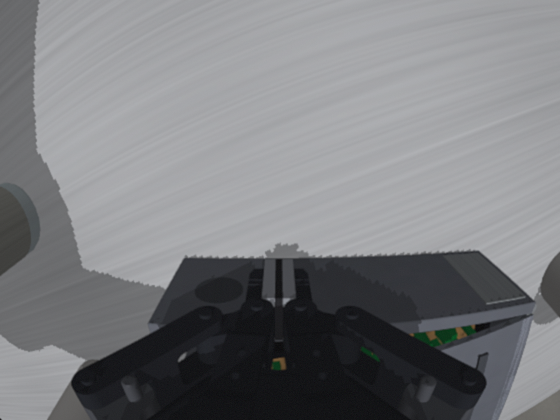

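Request:
{"method": "move_arm", "body": {
  "plan": [
    [-0.25, -0.02, 0, 0, 0, -0.018],
    [-0.25, -0.02, 0, 0, 0, -0.018],
    [-0.25, -0.02, 0, 0, 0, -0.018],
    [-0.25, -0.02, 0, 0, 0, -0.018],
    [0, 0, 0, 0, 0, 0]
  ]
}}

```text
clock: 16.0
position: [0.6216, -0.0049, 0.0434]
tool_rot: [3.141, -0.0, 2.985]
force: [-0.1, 0.0, -0.1]
grip_width: -0.0002
```

Request:
{"method": "move_arm", "body": {
  "plan": [
    [-0.1, 0, 0, 0, 0, 0],
    [-0.1, 0, 0, 0, 0, 0],
    [0, 0, 0, 0, 0, 0]
  ]
}}

```text
clock: 16.3
position: [0.6263, -0.0059, 0.0435]
tool_rot: [-3.142, -0.0, 2.987]
force: [-0.4, -0.1, 0.5]
grip_width: -0.0001
```

```bash
python3 -c "
from h import *
st();dstate()"
```

```text
t 16.3 pos [ 0.6263 -0.0059  0.0435] rot [-3.142 -0.     2.987] hood [-0.1266 -0.0369] F [-0.4 -0.1  0.5] w -0.0001 q [ 0.52  0.98 -0.98  1.69  0.94  1.02  0.62]
tool theta 0.001 r 0.1409 a 0.0204
```

Request:
{"method": "move_arm", "body": {
  "plan": [
    [-0.08, 0, 0, 0, 0, 0],
    [0, 0, 0, 0, 0, 0]
  ]
}}

```text
clock: 16.5
position: [0.6271, -0.0061, 0.0434]
tool_rot: [-3.141, -0.002, 2.988]
force: [-8.8, 0.2, 4.4]
grip_width: -0.0003
```

Request:
{"method": "move_arm", "body": {
  "plan": [
    [-0.06, 0, 0, 0, 0, 0],
    [0, 0, 0, 0, 0, 0]
  ]
}}

```text
clock: 16.7
position: [0.6272, -0.0061, 0.0434]
tool_rot: [-3.14, -0.005, 2.988]
force: [-21.8, 1.2, 13.7]
grip_width: 0.0001
```

```bash
python3 -c "
from h import *
st();dstate()"
```

```text
t 16.7 pos [ 0.6272 -0.0061  0.0434] rot [-3.14  -0.005  2.988] hood [-0.1257 -0.0369] F [-21.8   1.2  13.7] w 0.0001 q [ 0.52  0.98 -0.99  1.68  0.94  1.03  0.62]
tool theta -0.001 r 0.1409 a 0.0198
```

Hard stop with the door flat at a = 19.8 mm, against 19 expected. I'll retreat and verify.

Request:
{"method": "move_arm", "body": {
  "plan": [
    [0.3, 0, 0, 0, 0, 0],
    [0.8, 0, 0, 0, 0, 0],
    [1, 0, -0.3, 0, 0, 0],
    [1, 0, -0.8, 0, 0, 0],
    [0.5, 0, -1, 0, 0, 0]
  ]
}}

```text
clock: 17.2
position: [0.5384, 0.0073, 0.096]
tool_rot: [-3.141, -0.002, 2.989]
force: [0.4, -0.8, 0.8]
grip_width: 0.0003
```

```bash
python3 -c "
from h import *
import cv2
st()
for n in('wrist','scene','top'): 
  im=viewer.grab_frame(n)[:,:,::-1]; cv2.imwrite(f'pics/{n}12.png',im)
  if n=='top': cv2.imwrite('pics/top12z.png',cv2.convertScaleAbs(cv2.resize(im[45:255,95:375],None,fx=2.85,fy=2.85,interpolation=cv2.INTER_CUBIC),alpha=1.8))"
```

```text
t 17.2 pos [0.5384 0.0073 0.096 ] rot [-3.141e+00 -2.000e-03  2.989e+00] hood [-0.2154 -0.0372] F [ 0.4 -0.8  0.8] w 0.0003 q [ 0.6   0.82 -1.07  1.9   0.88  0.99  0.53]
```

View pics/wrist12.png

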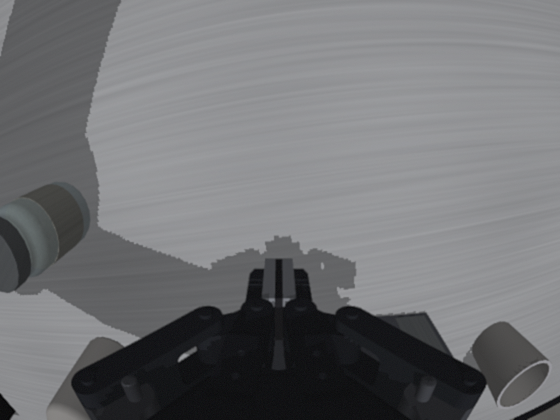

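View pics/top12z.png

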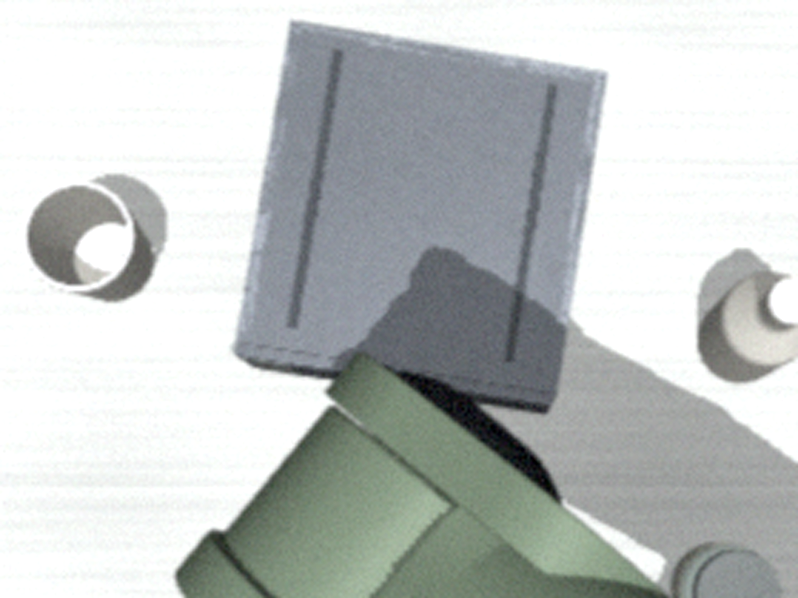

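View pics/scene12.png

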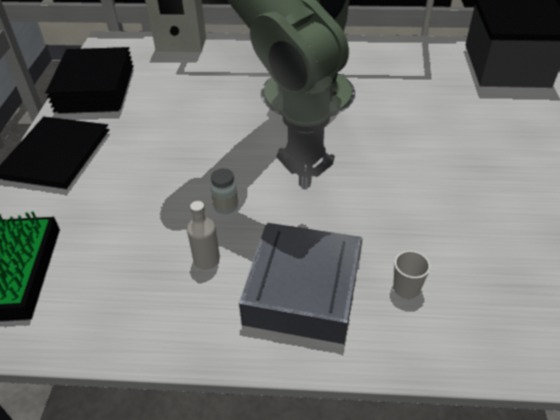

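The door looks shut and the bystanders haven't moved. I'll get the arm out of the view and measure the door's angle.

Request:
{"method": "move_arm", "body": {
  "plan": [
    [0, 0, -1, 0, 0, 0],
    [0.3, 0, -1, 0, 0, 0],
    [0.5, 0.5, -1, 0, 0, 0],
    [0, 1, 0, 0, 0, 0],
    [0, 1, 0, 0, 0, 0]
  ]
}}

```text
clock: 17.85
position: [0.5312, 0.072, 0.171]
tool_rot: [-3.141, 0.001, 2.986]
force: [-0.1, 0.6, -0.4]
grip_width: 0.0
```

Request:
{"method": "move_arm", "body": {
  "plan": [
    [0, 1, 0, 0, 0, 0],
    [0, 1, 0, 0, 0, 0],
    [0, 1, 0, 0, 0, 0],
    [0, 1, 0, 0, 0, 0],
    [0, 1, 0, 0, 0, 0]
  ]
}}

```text
clock: 18.35
position: [0.5501, 0.1964, 0.1701]
tool_rot: [-3.141, -0.001, 2.987]
force: [0.2, 0.0, -0.6]
grip_width: -0.0004
```

```bash
python3 -c "
from h import *
import cv2
st()
im=viewer.grab_frame('top')[:,:,::-1]; cv2.imwrite('pics/top13.png',im)
cv2.imwrite('pics/top13z.png',cv2.convertScaleAbs(cv2.resize(im[145:205,165:305],None,fx=5.6,fy=5.6,interpolation=cv2.INTER_CUBIC),alpha=1.8))"
```

```text
t 18.35 pos [0.5501 0.1964 0.1701] rot [-3.141e+00 -1.000e-03  2.987e+00] hood [-0.2329  0.1513] F [ 0.2  0.  -0.6] w -0.0004 q [ 0.27  0.78 -1.11  1.73  0.76  1.14  0.33]
```

View pics/top13z.png

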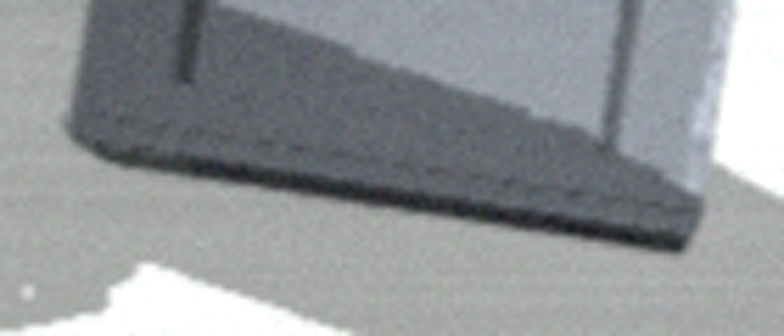

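View pics/top13.png

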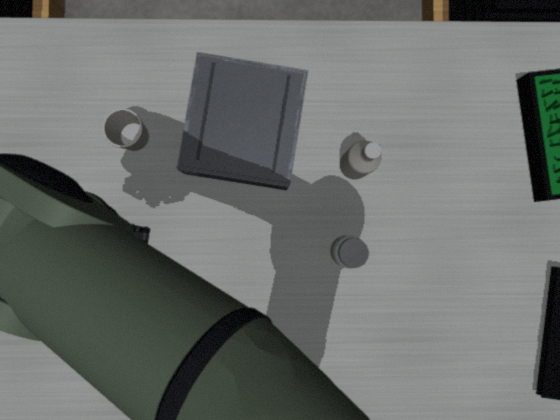

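The seam runs (130,127) to (690,207), slope 0.143, and the door's outer top edge (120,158) to (690,235), slope 0.135. The door is parallel to the mouth with no visible gap. The jar, cup and bottle are at their original pixels, so I'll hand it in.

```bash
python3 -c "
from workcell import workorder
print(workorder.job_done())"
```

```text
the job is handed in; nothing more can be done
None
```

The tray is pushed home, the door is shut behind it, and I handed the job in at about 18.4 s with the robot touching nothing.

- **Tray:** The first push stopped early at 36 N. The finger links had probably met the hood's roof edge, because a second push moved the tray another 4 mm or so at 4 to 6 N. For that push I tilted the tool so only the fingertips could touch, and it ended at a hard stop of about 29 N. The wrist view then put the tray front 1.5 to 2 mm inside the mouth plane; the stated home position is 2 mm.
- **Door:** I swept it from about 2.14 rad to a hard stop at 22 N. The tool angle read −0.001 rad, and its offset from the hinge line was 19.8 mm against 19 mm expected. The top view shows the door parallel to the mouth to within about 0.5° and no visible gap.
- **Jar, cup and bottle:** They are at the same pixels as at the start.
- **Disagreement:** My first hood position was about 2.6 mm off along its depth, found from the wrist view and corrected before the door push.

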